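Put the flat grater away from the counter edge

ROBOT

A 6-joint arm with a two-finger parallel gripper is mounted at the origin on the work surface. World frame = base frame: x ahead of the robot, y to its left, z up, the work surface at z = 0. Lengths are in mm, angles in rad, forces in N, time in s.
With the tool pointing down it reaches from about 300 to 950 mm from the base axis. Payload 3.1 kg.
Tool frame: the origin (TCP) lies midway between the tips of the shut fingers; the grasp point (between the pads) lies 19 mm behind it; z points along the fingers, y is the line along which they close (so a half turn about z gives the same grasp; the last joint's range is limited). The gripper opens to 85 mm and grips with 20 to 120 N. Pads are 22 mm wide; open, the fingers measure 114 mm over their backs; the gripper's body (76 mm by 85 mm) begins 54 mm behind the grasp point. The pads swing forward as they close: fully open they stand 13 mm farther back than shut.
Start: joints at [-1.376, 0.308, 1.634, -0, 1.2, -0.07], TCP at [163.545, -603.229, 231.272] pointing down, gripper open.
Joint ranges: [-3.06, 3.06], [-0.79, 1.96], [0.05, 2.63], [-1.19, 4.34], [0.05, 2.64], [-2.94, 2.94]. Speed limits (rad/s): [2.79, 2.79, 3.14, 3.14, 3.14, 3.14].

INTERFACE

Orientations are given as [roll, pitch, yaw] about the fixed x, y, z axes, in that order (R = Rz(yaw) Ry(pitch) Rx(roll)).
In Python, from bench import robot gives the robot as it stands.
- The arm moves only by the tool drive_tool, never from a script. Its argument "commands" is a list of rows, each a list of 4 numbers: the shift along the tool's x, y, z in m, then the turn about the tool's z in degrees. In form: [[x, y, z, spin], ...]. A call has 1 to 8 rows; each row shifts and turns the commanded pose from where the row before left it, along the tool's axes as they then stand; what a row does not reach is not made up. A row lasts 1/8 s, in which the tool goes at most 62.5 mm and 10.7 degrees, less where a joint would pass 70% of its speed; a pose out of reach is approached as far as the arm can. A call is refused whole if a number of a shift passes 0.0625 or a number of a turn 10.7, either way. A call with a gripper value outside its range is refused whole. "hand" is the finger opening in m, from 0 to 0.0854, set as the call begins (left out, the last holds). The fingers move at their own pace and stop on an object; "grip_force" is the grip in N (left out, the last holds). Time passes only in rows, so rows that do not move let the fingers close. It gives the time, the measured TCP pose, the force, the opening and the grip force at its end, in the units of the state.
- robot.sense(): the state, without advancing time (a new reading comes with each control period).
- robot.camera(name): name is "side" or "top" or "wrist"; returns a dict with "frame" (400x640x3 uint8, red, green, blue), "mtx" (3x3 intrinsics, pixels), "xyz" and "rotation" of the camera in the world. Camera axes: x right, y down, z forward; pixel columns grow to the right and rows downward; lengths in mm; the calibration is good to about 2 mm. The wrist camera is an equidistant fisheye: a pixel r from the principal point sees the ray r / f radians off the axis. A picture is of the moment at which its call begins. There is no depth.
- robot.sign_off(): hands the job in; it is judged then, once.
Trained networks look in a picture, given as the dict that the camera call returned (one of the last four; its "shot" number tells which), for a name from the list of things; names that differ only in an ending like _2 or _b are one class to them, and where a whole thing is asked for, a point or a joint stands for the part that bears it (a point fixed in the world has none). Each returns a list of dicts, best first, with "confidence" (0 to 1); they miss things now and then, are a little off and sometimes report something else, mostly with a low value. They report only what shows in the picture. A call takes as long as a camera call.
- robot.search_frame(query, picture): "xy" ([column, row] as shares, 0 to 1, of the picture: columns of its width, rows of its height, amid what is visible of it).
- robot.regions_of(query, picture): "pixels" (400x640 bool, what is visible of it) and "xy" ([column, row] as shares, 0 to 1, of the picture: columns of its width, rows of its height, amid what is visible of it).
The state is a dict: "time": time; "q": joint angles; "qd": joint speeds; "joint_torque": joint torques, N m; "position": TCP position; "orientation": TCP orientation; "wrist_force": force on the tool from outside, world axes, zero at the start; "torque": the same for the moment, N m; "grip_width": opening from 0.0 (shut) to 1.0 (fully open); "grip_force": force on a finger pad.
Only numpy, scipy, OpenCV 4.12 (cv2) and the standard library are available. Lean on these libraries where they do the work, as an engineer would, in place of code of your own. Each camera call takes 0.05 s, during which the arm holds its last target. There are 200 camera calls.

TASK

The flat steel grater lying on the worktop in front of the fruit board is too thin to pick up where it lies: with light fingertip pressure slide it, lying flat, out over the steel-trimmed front edge until one end overhangs far enough to be pinched by its two long sides, then lift it off and lay it flat on the floor of the empty bamboo box in the open drawer. Do not bear down on the worktop (a light touch of some 5 N is plenty, 30 N marks it), let the grater fall, or disturb the cup, the sugar pot, the formula container or the spoons.

Things in the scene. Friction and masses are not known exactly. Their poses are not given: they have to be found in the camera images.
- grater: flat hand grater, a stainless-steel sheet 110 mm long (x), 56 mm wide (y), 2 mm thick, 70 to 120 g, balanced at its middle; small teeth (look only) on the front half, hanging slot 8 x 24 mm at x = -41 mm near the rear end. Origin: centre of its underside; z up. Starts flat on the worktop, front end (+x) towards the front edge and short of it.
- grater_front (a point): middle of the grater's front end, on the underside: 55 mm from the origin along the grater's +x
- grater_rear (a point): middle of the grater's rear end (slot end), on the underside: 55 mm from the origin along the grater's -x
- counter: fixed oak worktop, 28 mm steel trim level with it along the front edge; 40 mm thick, 1360 wide, 380 deep. Origin: middle of the front edge, on the top face, 6 mm above the robot's table; +x points out over the edge to the open drawer, y along the edge. Hard: 1 mm of overtravel gives some 20 N, and dragging raises it. Friction with steel about 0.4; finger pads hold better but creep.
- drawer: fixed open drawer below the front edge, 275 mm wide inside. Origin: on its floor, 115 mm below the worktop top, about below the edge; x points out to the drawer front, whose inner face is at x = 210 mm. Its sides end 55 mm, its front 45 mm below the worktop top.
- box_empty: the empty one of two equal open bamboo boxes side by side in the drawer (left or right differs), fixed, outside 165 mm (x) by 130 mm (y) by 45 mm high, walls and floor 5 mm, so 155 x 120 mm inside. Origin: centre of its underside, on the drawer floor; inner floor 5 mm above it; x as the drawer's.
- box_spoons: the other bamboo box, of the same size, with the two spoons in it; not to be used. Origin: centre of its underside.
- spoon_a: sage plastic feeding spoon, 132 mm long, lying in box_spoons; to be left alone
- spoon_b: second such spoon, lying in box_spoons; to be left alone
- cup: glass cup, 76 mm across the rim, 90 mm high, standing on the worktop; to be left alone. Origin: centre of its underside.
- sugar_pot: round white ceramic sugar pot with a hinged lid, 92 mm across, 88 mm high, standing on the worktop; to be left alone. Origin: centre of its underside.
- formula: closed white formula container, 92 mm across, 136 mm high, standing on the worktop; to be left alone. Origin: centre of its underside.
- board: small wooden fruit board, 120 mm (x) by 180 mm (y), 18 mm thick, flat on the worktop and fixed, right behind the grater: its front face stands 4 to 8 mm from the grater's rear end, too close for a finger. Origin: at the foot of its front face, in the middle of the 180 mm; the board lies on its -x side; x as the grater's at the start.

How it is judged:
By the outcome, as a careful person would: the job done as asked, in the order asked, and still so for the second after the job is handed in, with the robot touching nothing.
It also fails if it takes over 72 s, if anything falls off the work surface, if the arm or the gripper's body presses on something with over 40 N, if the wrist force passes 120 N, or if a joint passes its speed limit or range.

## Working session

There is one attempt and no reset: what is moved stays moved. The work goes in short steps, Python scripts to look and compute and a tool call to move; the robot and the scene stay as the last step left them, time stands still between calls to the robot, and variables do not carry over. Pictures are saved under pics/ and viewed, at most 10 in all, crops included, and the job is handed in when it is done.

Besides the shell and the picture viewer there is one more tool, called after "Call:" by a JSON object that holds its "api" and its "payload", one argument or row to a line. drive_tool: Moves the arm, as the interface text tells. Its arguments: {"type":"object","properties":{"commands":{"type":"array"},"hand":{"type":"number"},"grip_force":{"type":"number"}},"required":["commands"]}

```bash
mkdir -p pics; ls
python3 - <<'E'
from bench import robot
import cv2,json
s=robot.sense(); print(s)
ims=[]
for n in("top","side"):
    p=robot.camera(n); print(n,p["mtx"].tolist() if hasattr(p["mtx"],'tolist') else p["mtx"],p["xyz"],p["rotation"])
    cv2.imwrite(f"pics/{n}0.png",cv2.cvtColor(p["frame"],cv2.COLOR_RGB2BGR))
    for q in("grater","grater_front","grater_rear","counter","board","box_empty","box_spoons","drawer","cup","sugar_pot","formula"):
        r=robot.search_frame(q,p)[:2]; print(q,[(round(a["xy"][0]*640,1),round(a["xy"][1]*400,1),round(a["confidence"],2)) for a in r])
E
```

```text
pics
{'time': 0.0, 'q': array([-1.37569093e+00,  3.09013896e-01,  1.63515376e+00, -5.93136427e-06,
        1.19969603e+00, -6.96870418e-02]), 'qd': array([ 0.0002781 , -0.00031992, -0.00140754,  0.00052772,  0.00026338,
       -0.00071201]), 'joint_torque': array([-6.09701710e-04, -4.15255523e+01, -2.76661992e+01, -1.10728461e-04,
        1.01673865e-02, -3.41663258e-07]), 'position': array([ 163.39184092, -602.43277233,  230.05715364]), 'orientation': array([-3.13932675e+00, -1.52623682e-04,  2.64794422e-01]), 'wrist_force': array([ 0.282766  ,  0.64027438, -0.64397548]), 'torque': array([ 0.0171714 ,  0.01055938, -0.00717942]), 'grip_force': 0.0, 'grip_width': 1.0027563109999436}
top [[416.4424824638679, 0.0, 323.86940844514385], [0.0, 416.4424824638679, 197.9487937033039], [0.0, 0.0, 1.0]] [375.90266551 -52.43556731 983.41224219] [-3.00655448 -0.01811921 -1.54430784]
grater [(281.2, 220.4, 0.74), (274.2, 146.3, 0.21)]
grater_front [(282.5, 221.6, 0.95)]
grater_rear [(281.2, 221.3, 0.55)]
counter [(279.3, 248.7, 0.8)]
board [(278.3, 276.1, 0.6)]
box_empty [(312.8, 150.6, 0.8), (419.8, 228.2, 0.45)]
box_spoons [(263.7, 152.1, 0.96)]
drawer [(288.2, 110.4, 0.97)]
cup [(478.5, 263.5, 0.77), (277.8, 247.0, 0.35)]
sugar_pot [(147.6, 228.2, 0.57)]
formula [(420.0, 229.9, 0.86)]
side [[364.8840251088551, 0.0, 319.81979088183374], [0.0, 364.8840251088551, 199.1428124894943], [0.0, 0.0, 1.0]] [453.88107942 803.21760341 634.55946828] [-2.19723631 -0.00834406 -3.07267932]
grater [(341.2, 222.5, 0.81)]
grater_front [(340.4, 221.0, 0.94)]
grater_rear [(341.5, 218.7, 0.88)]
counter [(347.4, 297.5, 0.72), (387.7, 304.1, 0.59)]
board [(385.9, 221.5, 0.64)]
box_empty [(273.2, 223.6, 0.59), (370.3, 135.1, 0.51)]
box_spoons [(268.3, 247.3, 0.9)]
drawer [(242.5, 269.3, 0.73)]
cup [(370.4, 134.7, 0.75), (385.5, 220.0, 0.47)]
sugar_pot [(348.3, 297.2, 0.97)]
formula [(348.2, 146.3, 0.64), (342.4, 218.7, 0.52)]
```

```bash
cat > h.py <<'E'
from bench import robot
import cv2,numpy as np
from scipy.spatial.transform import Rotation as R
def ray(p,uv):
    uv=np.atleast_2d(uv).astype(float);K=np.array(p["mtx"])
    d=np.c_[(uv-K[:2,2])/[K[0,0],K[1,1]],np.ones(len(uv))]
    rot=np.array(p["rotation"]); M=rot if rot.shape==(3,3) else R.from_euler("xyz",rot).as_matrix()
    return np.array(p["xyz"]),d@M.T
def onz(p,uv,z):
    o,d=ray(p,uv);return o+d*((z-o[2])/d[:,2])[:,None]
def pix(p,X):
    M=R.from_euler("xyz",p["rotation"]).as_matrix();c=(np.atleast_2d(X)-np.array(p["xyz"]))@M
    K=np.array(p["mtx"]);return c[:,:2]/c[:,2:]*[K[0,0],K[1,1]]+K[:2,2]
def rect(m):
    c=max(cv2.findContours(m.astype(np.uint8),cv2.RETR_EXTERNAL,cv2.CHAIN_APPROX_NONE)[0],key=cv2.contourArea)
    return c
E
python3 - <<'E'
from h import *
zs=dict(grater=8,board=24,box_empty=6-70,box_spoons=6-70,cup=96,sugar_pot=94,formula=142)
for n in("top","side"):
    p=robot.camera(n)
    im=cv2.cvtColor(p["frame"],cv2.COLOR_RGB2BGR)
    for q,z in zs.items():
        r=robot.regions_of(q,p)
        for a in r[:2]:
            if a["pixels"].sum()<5 or a["confidence"]<.4: continue
            c=rect(a["pixels"])[:,0]; w=onz(p,c,z)[:,:2]
            b=cv2.minAreaRect(w.astype(np.float32)); print(n,q,round(a["confidence"],2),a["pixels"].sum(),np.round(b[0],1),np.round(b[1],1),round(b[2],1), np.round(w.min(0)),np.round(w.max(0)))
            cv2.polylines(im,[c],True,(0,0,255) if q!="grater" else (0,255,0),1)
    if n=="top": cv2.imwrite("pics/topc.png",cv2.resize(cv2.cvtColor(p["frame"],cv2.COLOR_RGB2BGR)[60:310,180:500],None,fx=2.4,fy=2.4,interpolation=cv2.INTER_CUBIC))
    cv2.imwrite(f"pics/{n}1.png",im)
E
```

```text
top grater 0.69 1094 [449.   30.9] [ 58.1 109.6] 82.6 [391.  -4.] [506.  63.]
top board 0.57 4311 [327.3  31.3] [182.4 122. ] 84.4 [259. -62.] [396. 126.]
top box_empty 0.73 3166 [640.7 -37.5] [169.2 129.9] 0.4 [ 556. -102.] [725.  28.]
top box_spoons 0.78 2800 [639.6  94.3] [135.3 171.3] 89.9 [554.  27.] [725. 162.]
top cup 0.67 1274 [ 360.7 -395.6] [74.2 97.2] 17.1 [ 326. -443.] [ 399. -344.]
top cup 0.41 1589 [424.5 302.8] [94.9 90. ] 47.7 [382. 252.] [475. 352.]
top sugar_pot 0.85 1578 [426.8 303.7] [95.2 90.1] 48.1 [382. 255.] [474. 352.]
top formula 0.71 1985 [ 434.9 -255.1] [ 89.2 110.6] 1.5 [ 390. -310.] [ 480. -200.]
side grater 0.73 557 [444.5  26.4] [ 62.9 110.7] 83.5 [390.  -8.] [499.  62.]
side board 0.55 2120 [324.4  36.7] [199.5 121.2] 84.1 [257. -61.] [391. 139.]
side box_empty 0.95 1586 [636.4 -35.8] [136.7 171.1] 89.6 [ 551. -104.] [722.  33.]
side box_empty 0.72 2105 [305.  -70.8] [223.8 137. ] 83.8 [ 227. -186.] [382.  44.]
side box_spoons 0.81 1668 [636.2  89.2] [171.3 119.5] 0.5 [550.  29.] [722. 150.]
side cup 0.74 428 [ 355.2 -328.6] [ 66.7 222.9] 1.2 [ 324. -440.] [ 390. -217.]
side sugar_pot 0.95 1802 [427.3 354.7] [ 86.1 111.3] 4.3 [386. 299.] [472. 411.]
side formula 0.72 1338 [ 427.8 -159.7] [ 91.4 319.9] 1.1 [ 384. -320.] [476.   1.]
```

View pics/topc.png

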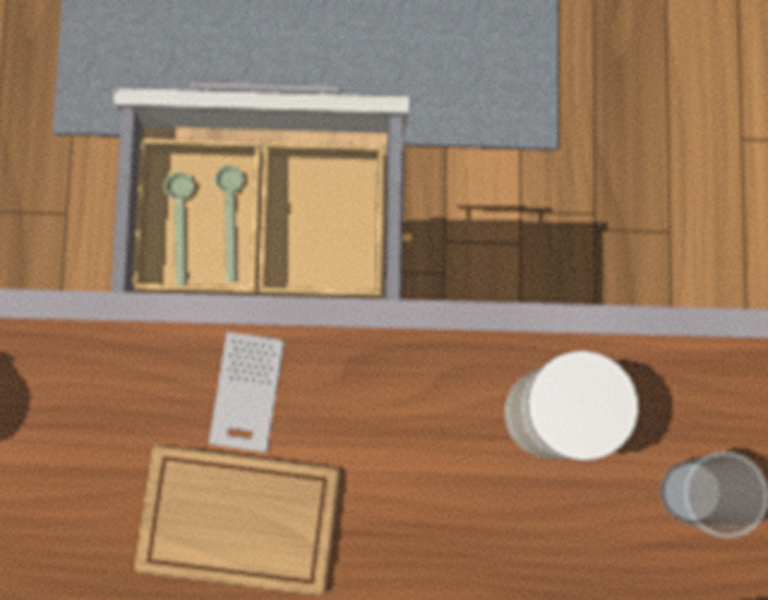

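View pics/side0.png

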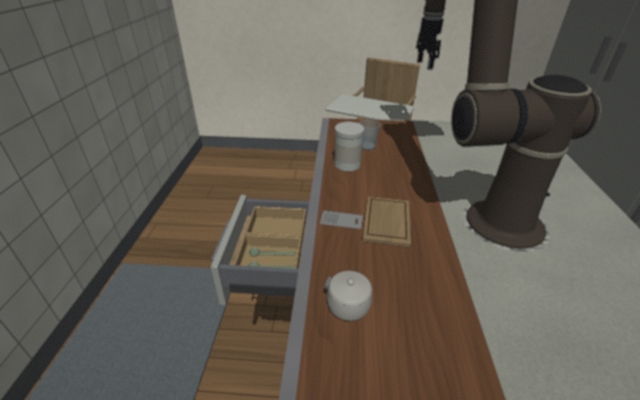

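```bash
cat >> h.py <<'E'
def togo(x,y,z=None,yaw=None):
    s=robot.sense();M=R.from_euler("xyz",s["orientation"]).as_matrix()
    t=np.array([x,y,s["position"][2] if z is None else z])
    print("tool-frame shift mm",np.round(M.T@(t-s["position"]),1),"pos",np.round(s["position"],1),"rpy",np.round(s["orientation"],4),"F",np.round(s["wrist_force"],1),"t",s["time"])
    if yaw is not None: print("spin deg (tool z down => -dyaw)",round(-np.degrees(yaw-s["orientation"][2]),2))
E
python3 - <<'E'
from h import *
for n in ("top","side"):
    p=robot.camera(n); g=cv2.GaussianBlur(p["frame"],(3,3),0).astype(float)
    for y in (-30,0,30,60):
        P=np.array([[x,y,6.] for x in np.arange(505,580,3)]);uv=pix(p,P)
        v=cv2.remap(p["frame"],uv[:,:1].astype(np.float32),uv[:,1:].astype(np.float32),cv2.INTER_LINEAR)[:,0].astype(int)
        print(n,y," ".join(f"{int(a[0])}:{b[0]},{b[2]}" for a,b in zip(P,v)))
togo(430,30,150,-0.12)
E
```

```text
top -30 505:155,68 508:162,72 511:155,72 514:158,110 517:164,154 520:165,163 523:166,161 526:166,162 529:167,161 532:166,161 535:165,161 538:166,161 541:154,145 544:126,98 547:157,90 550:193,110 553:202,116 556:215,126 559:216,124 562:217,126 565:217,125 568:219,126 571:215,125 574:217,125 577:217,126
top 0 505:165,69 508:165,73 511:158,73 514:158,111 517:165,156 520:168,164 523:167,163 526:163,161 529:166,161 532:167,164 535:167,162 538:166,161 541:155,145 544:131,101 547:157,94 550:181,106 553:133,81 556:115,70 559:118,73 562:116,69 565:114,70 568:117,70 571:116,70 574:114,70 577:114,70
top 30 505:174,108 508:164,71 511:155,66 514:161,110 517:168,152 520:170,165 523:170,166 526:167,162 529:170,165 532:170,165 535:167,162 538:172,168 541:156,150 544:132,100 547:178,103 550:213,124 553:223,132 556:226,133 559:221,127 562:224,132 565:223,131 568:221,128 571:218,126 574:217,125 577:217,125
top 60 505:165,72 508:166,73 511:162,79 514:162,118 517:171,160 520:173,171 523:170,166 526:173,170 529:172,168 532:168,166 535:172,169 538:171,168 541:159,149 544:134,101 547:155,90 550:192,109 553:
[... 706 characters left out ...]
84 514:107,102 517:108,109 520:109,110 523:108,110 526:107,108 529:108,110 532:109,110 535:109,108 538:104,98 541:91,76 544:94,64 547:114,73 550:120,76 553:117,75 556:116,74 559:116,74 562:117,73 565:120,76 568:119,76 571:115,72 574:115,73 577:117,74
side 60 505:103,52 508:102,62 511:105,86 514:109,105 517:110,111 520:110,111 523:111,111 526:111,112 529:111,111 532:110,111 535:111,110 538:107,100 541:97,77 544:98,64 547:119,74 550:130,82 553:134,84 556:136,87 559:137,87 562:137,86 565:136,85 568:136,85 571:137,86 574:138,87 577:138,88
tool-frame shift mm [ 422.9 -541.4   81.3] pos [ 163.6 -603.2  231.3] rpy [ 3.1416 -0.      0.2648] F [0.1 0.2 0.8] t 2.1
spin deg (tool z down => -dyaw) 22.05
```

Call:
{"api": "drive_tool", "payload": {
  "commands": [
    [0.042,-0.054,0,0],
    [0.042,-0.054,0,0],
    [0.042,-0.054,0,0],
    [0.042,-0.054,0,0],
    [0.042,-0.054,0,0],
    [0.042,-0.054,0,0],
    [0.042,-0.054,0,0],
    [0.042,-0.054,0,0]
  ],
  "hand": 0,
  "grip_force": 20
}}

```text
time: 3.1
position: [357.2, -140.3, 231.9]
orientation: [3.14, -0.002, 0.264]
wrist_force: [0.6, -0.7, 0.3]
grip_width: 0.003
grip_force: 0.0
```

Call:
{"api": "drive_tool", "payload": {
  "commands": [
    [0.042,-0.054,0,0],
    [0.042,-0.054,0,0],
    [0,0,0.02,7],
    [0,0,0.02,7],
    [0,0,0.02,8],
    [0,0,0,0],
    [0,0,0,0]
  ]
}}

```text
time: 3.98
position: [405.4, -26.8, 172.0]
orientation: [3.142, -0.001, -0.117]
wrist_force: [-0.7, -0.5, -0.5]
grip_width: -0.001
grip_force: 0.0
```

```bash
cat >> h.py <<'E'
def wpts(p,uv,z):
    uv=np.atleast_2d(uv).astype(float);K=np.array(p["mtx"]);d=uv-K[:2,2]
    r=np.hypot(*d.T);th=r/K[0,0]
    v=np.c_[d/np.maximum(r,1e-9)[:,None]*np.sin(th)[:,None],np.cos(th)]@R.from_euler("xyz",p["rotation"]).as_matrix().T
    o=np.array(p["xyz"]);return o+v*((z-o[2])/v[:,2])[:,None]
E
python3 - <<'E'
from h import *
p=robot.camera("wrist"); cv2.imwrite("pics/w1.png",cv2.cvtColor(p["frame"],cv2.COLOR_RGB2BGR))
print(np.array(p["mtx"])[0],p["xyz"],p["rotation"])
for q in("grater","board"):
  for a in robot.regions_of(q,p)[:2]:
    c=rect(a["pixels"])[:,0];w=wpts(p,c,8 if q=="grater" else 24)[:,:2]
    b=cv2.minAreaRect(w.astype(np.float32));print(q,a["confidence"],np.round(a["xy"]*np.array([640,400])),np.round(b[0],1),np.round(b[1],1),round(b[2],1))
togo(430,30,150,-0.12)
E
```

```text
[309.70691629   0.         315.42171209] [470.67148545 -35.18814244 313.71425319] [ 2.87482761e+00 -4.67627649e-04 -1.68867937e+00]
grater 0.94 [260. 147.] [444.4  26.3] [ 57.8 109.5] 82.3
board 0.81 [255. 239.] [344.9  25.6] [180.4  93. ] 87.3
tool-frame shift mm [ 17.4 -59.4  22.4] pos [405.6 -26.9 172.3] rpy [ 3.1415e+00 -2.2000e-03 -1.1850e-01] F [-0.   0.1  0.1] t 4.125
spin deg (tool z down => -dyaw) 0.08
```

View pics/w1.png

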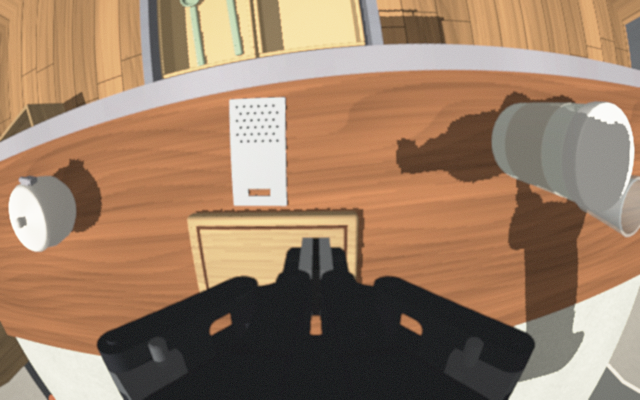

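Call:
{"api": "drive_tool", "payload": {
  "commands": [
    [0.0091,-0.0295,0,0.35],
    [0.0091,-0.0295,0,0.35],
    [0,0,0.04,0],
    [0,0,0.04,0],
    [0,0,0.04,0],
    [0,0,0.03,0],
    [0,0,0,0],
    [0,0,0,0]
  ]
}}

```text
time: 5.12
position: [431.4, 29.6, 22.4]
orientation: [-3.141, -0.002, -0.131]
wrist_force: [0.2, -0.0, 1.5]
grip_width: 0.0
grip_force: 0.0
```

Call:
{"api": "drive_tool", "payload": {
  "commands": [
    [0,0,0.008,0],
    [0,0,0,0],
    [0,0,0,0]
  ]
}}

```text
time: 5.5
position: [430.4, 29.7, 13.7]
orientation: [-3.141, -0.001, -0.131]
wrist_force: [1.0, -0.9, 0.3]
grip_width: -0.001
grip_force: 0.0
```

Run:
```python
from h import *
togo(430.5,29.5,8,-.13)
```

```text
tool-frame shift mm [0.2 0.2 5.7] pos [430.4  29.7  13.7] rpy [-3.1415e+00 -8.0000e-04 -1.3140e-01] F [ 1.  -0.9  0.3] t 5.5
spin deg (tool z down => -dyaw) -0.08
```

Call:
{"api": "drive_tool", "payload": {
  "commands": [
    [0,0,0.002,0],
    [0,0,0.002,0],
    [0,0,0,0],
    [0,0,0,0]
  ]
}}

```text
time: 6.0
position: [430.0, 29.7, 9.2]
orientation: [-3.142, 0.0, -0.131]
wrist_force: [-0.9, -0.3, -0.9]
grip_width: -0.004
grip_force: 0.0
```

Call:
{"api": "drive_tool", "payload": {
  "commands": [
    [0,0,0.0005,0],
    [0,0,0,0],
    [0,0,0,0]
  ]
}}

```text
time: 6.38
position: [430.1, 29.7, 8.8]
orientation: [-3.142, -0.0, -0.131]
wrist_force: [0.7, 0.4, 0.5]
grip_width: 0.004
grip_force: 0.0
```

Call:
{"api": "drive_tool", "payload": {
  "commands": [
    [0,0,0.0003,0],
    [0,0,0,0],
    [0,0,0,0]
  ]
}}

```text
time: 6.75
position: [430.0, 29.7, 8.5]
orientation: [3.142, 0.0, -0.131]
wrist_force: [-0.3, -0.7, -0.8]
grip_width: 0.002
grip_force: 0.0
```

Call:
{"api": "drive_tool", "payload": {
  "commands": [
    [0,0,0.0003,0],
    [0,0,0,0],
    [0,0,0,0]
  ]
}}

```text
time: 7.12
position: [430.0, 29.7, 8.2]
orientation: [3.142, 0.0, -0.131]
wrist_force: [-0.1, -0.0, 0.1]
grip_width: 0.001
grip_force: 0.0
```

Call:
{"api": "drive_tool", "payload": {
  "commands": [
    [0,0,0.0002,0],
    [0,0,0,0],
    [0,0,0,0]
  ]
}}

```text
time: 7.5
position: [430.0, 29.7, 8.1]
orientation: [-3.142, -0.0, -0.131]
wrist_force: [-0.5, 0.2, 2.5]
grip_width: -0.001
grip_force: 1.0
```

Call:
{"api": "drive_tool", "payload": {
  "commands": [
    [0,0,0.0002,0],
    [0,0,0,0],
    [0,0,0,0]
  ]
}}

```text
time: 7.88
position: [430.1, 29.7, 8.1]
orientation: [3.142, 0.0, -0.131]
wrist_force: [-0.6, -0.2, 4.0]
grip_width: -0.0
grip_force: 2.6
```

Call:
{"api": "drive_tool", "payload": {
  "commands": [
    [0,0,0.0002,0],
    [0,0,0,0],
    [0,0,0,0]
  ]
}}

```text
time: 8.25
position: [430.0, 29.7, 8.0]
orientation: [3.142, 0.0, -0.131]
wrist_force: [-0.5, -0.4, 7.3]
grip_width: 0.005
grip_force: 3.6
```

Call:
{"api": "drive_tool", "payload": {
  "commands": [
    [0.001,-0.00013,-0.0001,0],
    [0.001,-0.00013,0,0],
    [0.001,-0.00013,0,0],
    [0.001,-0.00013,0,0]
  ]
}}

```text
time: 8.75
position: [432.8, 29.7, 8.0]
orientation: [3.141, 0.003, -0.131]
wrist_force: [-4.2, -0.1, 11.1]
grip_width: -0.001
grip_force: 5.1
```

Call:
{"api": "drive_tool", "payload": {
  "commands": [
    [0.001,-0.00013,0,0],
    [0.001,-0.00013,0,0],
    [0.001,-0.00013,0,0],
    [0.001,-0.00013,0,0]
  ]
}}

```text
time: 9.25
position: [436.8, 29.7, 8.0]
orientation: [3.141, 0.003, -0.131]
wrist_force: [-4.1, 0.3, 9.4]
grip_width: 0.001
grip_force: 5.0
```

```bash
cat >> h.py <<'E'
def look(z=8,m=None):
    for n in("wrist","top"):
        p=robot.camera(n)
        for a in robot.regions_of("grater",p)[:1]:
            w=(wpts if n=="wrist" else onz)(p,rect(a["pixels"])[:,0],z)[:,:2];b=cv2.minAreaRect(w.astype(np.float32))
            print(n,round(a["confidence"],2),np.round(b[0],1),np.round(b[1],1),round(b[2],1),"xmax",round(w[:,0].max(),1),"xmin",round(w[:,0].min(),1))
    return
E
python3 -c "
from h import *
look();togo(430,29)"
```

```text
wrist 0.56 [462.5  25.5] [56.8 88.5] 83.2 xmax 508.5 xmin 415.4
top 0.4 [404.7  39.8] [ 9.3 27.9] 1.6 xmax 409.6 xmin 400.1
tool-frame shift mm [-7.   1.7  0. ] pos [437.2  29.7   8. ] rpy [ 3.1414e+00  2.3000e-03 -1.3130e-01] F [-3.9  0.6  9.2] t 9.45
```

Call:
{"api": "drive_tool", "payload": {
  "commands": [
    [0.002,-0.00026,-0.00015,0],
    [0.002,-0.00026,0,0],
    [0.002,-0.00026,0,0],
    [0.002,-0.00026,0,0],
    [0.002,-0.00026,0,0]
  ]
}}

```text
time: 10.07
position: [447.2, 29.7, 8.1]
orientation: [3.141, 0.002, -0.131]
wrist_force: [-4.0, -0.6, 7.9]
grip_width: -0.004
grip_force: 3.8
```

Call:
{"api": "drive_tool", "payload": {
  "commands": [
    [0.002,-0.00026,0,0],
    [0.002,-0.00026,0,0],
    [0.002,-0.00026,0,0],
    [0.002,-0.00026,0,0],
    [0.002,-0.00026,0,0]
  ]
}}

```text
time: 10.7
position: [457.3, 29.7, 8.0]
orientation: [3.141, 0.002, -0.131]
wrist_force: [-3.0, 0.6, 7.6]
grip_width: 0.004
grip_force: 3.7
```

```bash
python3 -c "
from h import *
look();togo(430,29)"
```

```text
wrist 0.59 [482.8  25.2] [56.  88.1] 83.1 xmax 529.2 xmin 435.8
top 0.38 [427.7  45.4] [ 4.7 28. ] 1.6 xmax 430.3 xmin 425.5
tool-frame shift mm [-27.6   4.3   0. ] pos [458.   29.6   8.1] rpy [ 3.1415e+00  8.0000e-04 -1.3140e-01] F [-2.  -0.3  5.7] t 10.9
```

Call:
{"api": "drive_tool", "payload": {
  "commands": [
    [0.002,-0.00026,0,0],
    [0.002,-0.00026,0,0],
    [0.002,-0.00026,0,0],
    [0.002,-0.00026,0,0],
    [0.002,-0.00026,0,0],
    [0.002,-0.00026,0,0],
    [0.002,-0.00026,0,0],
    [0.002,-0.00026,0,0]
  ]
}}

```text
time: 11.9
position: [473.5, 29.6, 8.0]
orientation: [3.141, 0.002, -0.131]
wrist_force: [-2.9, 0.2, 7.2]
grip_width: 0.001
grip_force: 3.6
```

Call:
{"api": "drive_tool", "payload": {
  "commands": [
    [0.002,-0.00026,0,0],
    [0.002,-0.00026,0,0],
    [0.002,-0.00026,0,0],
    [0.002,-0.00026,0,0],
    [0.002,-0.00026,0,0],
    [0.002,-0.00026,0,0]
  ]
}}

```text
time: 12.65
position: [485.7, 29.6, 8.1]
orientation: [3.141, 0.002, -0.131]
wrist_force: [-3.6, 0.4, 7.1]
grip_width: -0.003
grip_force: 3.5
```

```bash
python3 -c "
from h import *
look();togo(430,29)"
```

```text
tool-frame shift mm [-55.7   7.9   0. ] pos [486.3  29.6   8.1] rpy [ 3.1415e+00  6.0000e-04 -1.3140e-01] F [-2.  -0.6  5.2] t 12.85
```

Call:
{"api": "drive_tool", "payload": {
  "commands": [
    [0.002,-0.00026,0,0],
    [0.002,-0.00026,0,0],
    [0.002,-0.00026,0,0],
    [0.002,-0.00026,0,0],
    [0.002,-0.00026,0,0],
    [0.002,-0.00026,0,0],
    [0.002,-0.00026,0,0],
    [0.002,-0.00026,0,0]
  ]
}}

```text
time: 13.85
position: [501.9, 29.6, 8.1]
orientation: [3.141, 0.002, -0.131]
wrist_force: [-2.7, -0.3, 7.1]
grip_width: -0.004
grip_force: 3.5
```

Call:
{"api": "drive_tool", "payload": {
  "commands": [
    [0.002,-0.00026,0,0],
    [0.002,-0.00026,0,0],
    [0.002,-0.00026,0,0],
    [0.002,-0.00026,0,0],
    [0,0,0,0]
  ]
}}

```text
time: 14.48
position: [510.5, 29.5, 8.1]
orientation: [3.142, 0.001, -0.131]
wrist_force: [-2.0, -0.3, 6.7]
grip_width: -0.002
grip_force: 2.8
```

```bash
python3 -c "
from h import *
look();togo(430,29)
p=robot.camera('wrist');cv2.imwrite('pics/w2.png',cv2.cvtColor(p['frame'],cv2.COLOR_RGB2BGR))"
```

```text
wrist 0.68 [536.1  25. ] [56.  88.3] 83.0 xmax 582.5 xmin 489.1
tool-frame shift mm [-79.8  11.1   0. ] pos [510.6  29.5   8.1] rpy [ 3.1416e+00  3.0000e-04 -1.3140e-01] F [-2.6  1.2  5.6] t 14.675
```

View pics/w2.png

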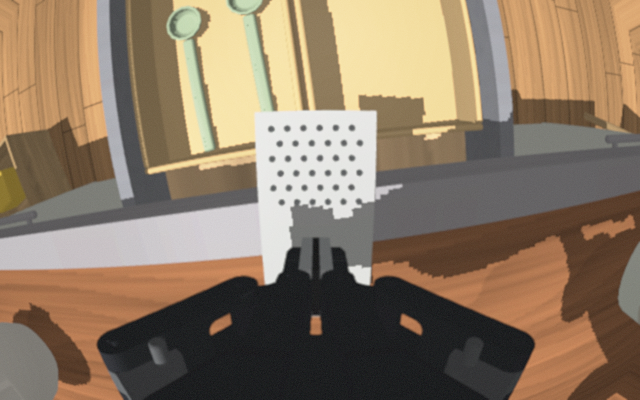

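```bash
python3 -c "
from h import *
p=robot.camera('wrist')
print(np.round(wpts(p,[[200,214],[253,207],[440,175],[256,112],[376,112],[262,240],[374,230]],8),1))
print(p['xyz'],p['rotation'])"
```

```text
[[538.3  83.8   8. ]
 [538.4  55.6   8. ]
 [542.5 -37.1   8. ]
 [582.8  46.6   8. ]
 [575.6  -7.7   8. ]
 [520.9  54.4   8. ]
 [518.9  -1.5   8. ]]
[576.00250967  20.20480027 149.66573888] [ 2.87327993e+00 -4.29834681e-04 -1.70268162e+00]
```

Call:
{"api": "drive_tool", "payload": {
  "commands": [
    [0.002,-0.00026,0,0],
    [0.002,-0.00026,0,0],
    [0,0,0,0],
    [0,0,-0.002,0],
    [0,0,-0.02,0],
    [0,0,-0.03,0],
    [0,0,-0.03,0],
    [0,0,0,0]
  ]
}}

```text
time: 15.78
position: [517.3, 29.5, 92.1]
orientation: [-3.141, -0.006, -0.131]
wrist_force: [1.1, -0.5, -0.6]
grip_width: 0.001
grip_force: 0.0
```

Run:
```python
from h import *
look()
p=robot.camera('wrist');cv2.imwrite('pics/w3.png',cv2.cvtColor(p['frame'],cv2.COLOR_RGB2BGR))
togo(561,22,87)
```

```text
wrist 0.84 [529.5  26.5] [ 56.6 108.5] 83.5 xmax 586.3 xmin 472.5
top 0.57 [501.8  49.7] [16.5 21.2] 2.5 xmax 510.4 xmin 493.4
tool-frame shift mm [48.2  1.2  1.2] pos [513.4  29.5  88.3] rpy [ 3.1413e+00  2.8000e-03 -1.3140e-01] F [-0.3 -0.3 -1. ] t 16.025
```

View pics/w3.png

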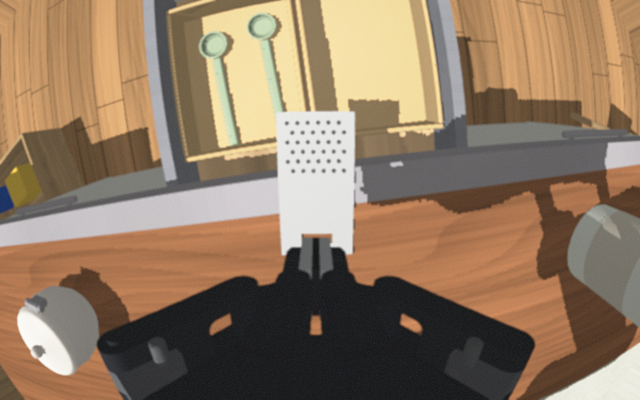

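Call:
{"api": "drive_tool", "payload": {
  "commands": [
    [0.024,0,0,0],
    [0.024,0,0,0],
    [0,0,0,0],
    [0,0,0.03,0],
    [0,0,0.03,0],
    [0,0,0,0],
    [0,0,0,0]
  ],
  "hand": 0.07
}}

```text
time: 16.9
position: [562.0, 23.3, 30.1]
orientation: [3.142, 0.0, -0.131]
wrist_force: [0.1, -0.1, 0.1]
grip_width: 0.816
grip_force: 0.0
```

Run:
```python
from h import *
look()
p=robot.camera('wrist');cv2.imwrite('pics/w4.png',cv2.cvtColor(p['frame'],cv2.COLOR_RGB2BGR))
togo(561,22.8,-3); print(robot.sense()["grip_width"])
```

```text
wrist 0.95 [539.2  25.2] [56.6 91.4] 82.6 xmax 587.5 xmin 491.5
top 0.21 [ 445.5 -287.3] [101.1 127.8] 1.5 xmax 496.4 xmin 394.1
tool-frame shift mm [-2.3  0.7 34.1] pos [563.3  23.2  31.1] rpy [-3.1413e+00 -2.2000e-03 -1.3140e-01] F [ 0.6 -0.5 -0.1] t 17.15
0.8140529602254303
```

View pics/w4.png

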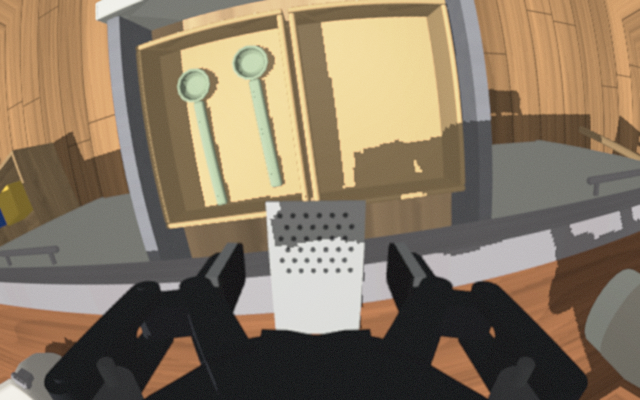

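Call:
{"api": "drive_tool", "payload": {
  "commands": [
    [0,0,0.01,0],
    [0,0,0.01,0],
    [0,0,0.01,0],
    [0,0,0.004,0],
    [0,0,0,0],
    [0,0,0,0]
  ]
}}

```text
time: 17.9
position: [562.6, 23.2, -4.0]
orientation: [-3.142, -0.0, -0.131]
wrist_force: [0.0, 1.0, -0.2]
grip_width: 0.818
grip_force: 0.0
```

Call:
{"api": "drive_tool", "payload": {
  "commands": [
    [0,0,0,0],
    [0,0,0,0],
    [0,0,0,0],
    [0,0,0,0]
  ],
  "hand": 0.05,
  "grip_force": 50
}}

```text
time: 18.4
position: [562.8, 23.2, -3.6]
orientation: [-3.142, -0.001, -0.131]
wrist_force: [-0.6, 0.0, 4.5]
grip_width: 0.626
grip_force: 51.8
```

Call:
{"api": "drive_tool", "payload": {
  "commands": [
    [0,0,0,0],
    [0,0,0,0]
  ]
}}

```text
time: 18.65
position: [562.8, 23.2, -3.8]
orientation: [-3.142, -0.001, -0.131]
wrist_force: [-0.1, 0.5, 4.9]
grip_width: 0.625
grip_force: 51.9
```

Call:
{"api": "drive_tool", "payload": {
  "commands": [
    [0,0,-0.002,0],
    [0,0,-0.005,0],
    [0,0,-0.01,0],
    [0,0,-0.01,0],
    [0,0,-0.01,0],
    [0,0,0,0]
  ]
}}

```text
time: 19.4
position: [563.6, 23.2, 34.3]
orientation: [-3.141, -0.003, -0.131]
wrist_force: [0.1, 0.6, -0.4]
grip_width: 0.624
grip_force: 52.5
```

Run:
```python
from h import *
look(45)
for n in ("side","wrist"):
    p=robot.camera(n);f=cv2.cvtColor(p['frame'],cv2.COLOR_RGB2BGR)
    if n=="side": a=cv2.resize(f[150:270,220:420],(800,480),interpolation=cv2.INTER_CUBIC); cv2.imwrite('pics/s5.png',a)
    for q in("box_empty","box_spoons"):
      for r in robot.regions_of(q,p)[:1]:
        c=rect(r["pixels"])[:,0];w=(wpts if n=="wrist" else onz)(p,c,-64)[:,:2];b=cv2.minAreaRect(w.astype(np.float32));print(n,q,r["confidence"],np.round(b[0],1),np.round(b[1],1),round(b[2],1))
togo(640,-37,38,0)
```

```text
wrist 0.62 [553.1  23.8] [56.2 64.8] 83.4 xmax 588.1 xmin 520.0
side box_empty 0.65 [633.1 -35. ] [129.9 176.7] 85.2
side box_spoons 0.68 [636.   87.7] [166.2 115.4] 0.6
wrist box_empty 0.6 [639.2 -40.6] [164.3 129.4] 0.1
wrist box_spoons 0.96 [638.8  91.1] [163.8 131.4] 0.2
tool-frame shift mm [85.1 49.5 -5.5] pos [562.1  23.2  32.5] rpy [ 3.1415e+00  6.0000e-04 -1.3140e-01] F [-0.6  0.2 -1.1] t 19.9
spin deg (tool z down => -dyaw) -7.53
```

View pics/s5.png

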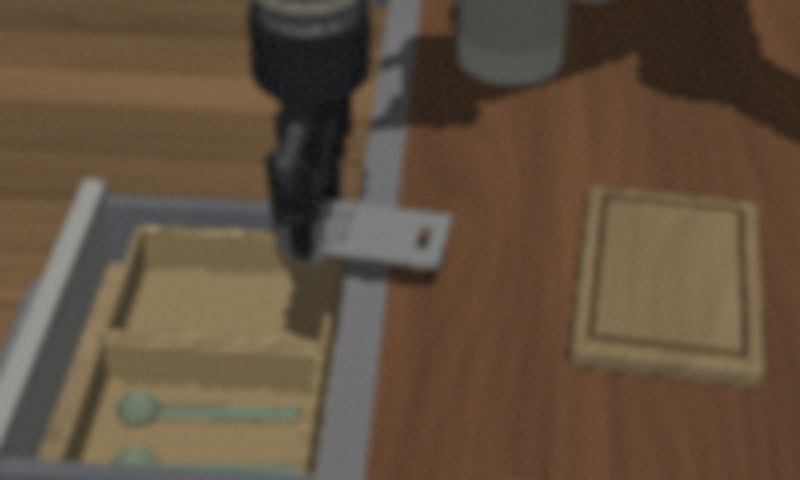

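Call:
{"api": "drive_tool", "payload": {
  "commands": [
    [0.01,0.004,0,0],
    [0.02,0.008,0,0],
    [0.025,0.01,0,0],
    [0.025,0.01,0,0],
    [0.025,0.01,0,0],
    [0.012,0.0048,0,0],
    [0,0,0,0],
    [0,0,0,0]
  ]
}}

```text
time: 20.9
position: [671.0, -38.0, 32.3]
orientation: [-3.141, 0.002, -0.131]
wrist_force: [-0.8, 1.1, -0.1]
grip_width: 0.625
grip_force: 52.5
```

Call:
{"api": "drive_tool", "payload": {
  "commands": [
    [0,0,0,-1.5],
    [0,0,0,-2.5],
    [0,0,0,-2.5],
    [0,0,0,-1],
    [0,0,0,0],
    [0,0,0,0]
  ]
}}

```text
time: 21.65
position: [672.1, -38.4, 32.9]
orientation: [3.142, 0.0, -0.001]
wrist_force: [-0.3, 0.3, -0.6]
grip_width: 0.625
grip_force: 52.5
```

Run:
```python
from h import *
look(39)
for n in ("wrist",):
    p=robot.camera(n);f=cv2.cvtColor(p['frame'],cv2.COLOR_RGB2BGR);cv2.imwrite('pics/w6.png',f)
    for q in("box_empty","box_spoons"):
      for r in robot.regions_of(q,p)[:1]:
        c=rect(r["pixels"])[:,0];w=(wpts if n=="wrist" else onz)(p,c,-64)[:,:2];b=cv2.minAreaRect(w.astype(np.float32));print(n,q,r["confidence"],np.round(b[0],1),np.round(b[1],1),round(b[2],1))
togo(672,-38.5,33,0)
```

```text
wrist 0.94 [658.5 -39.1] [67.8 58. ] 0.5 xmax 692.2 xmin 624.6
wrist box_empty 0.63 [677.8 -40.9] [129.7  93.7] 89.9
wrist box_spoons 0.89 [644.8  89.4] [134.1 158.2] 89.9
tool-frame shift mm [-0.2 -0.  -0.2] pos [672.2 -38.5  32.8] rpy [-3.1416e+00  0.0000e+00 -6.0000e-04] F [ 0.8 -0.3 -0.9] t 22.0
spin deg (tool z down => -dyaw) -0.03
```

View pics/w6.png

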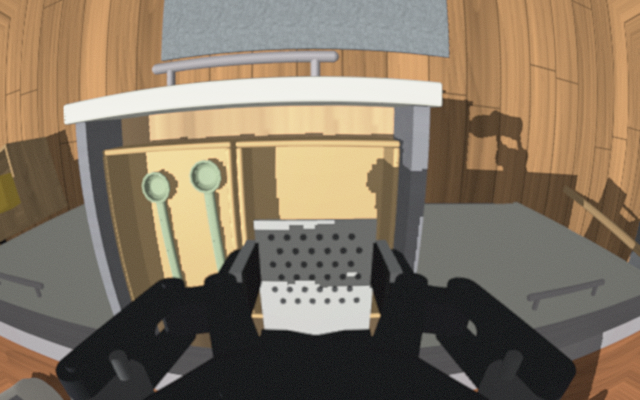

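Call:
{"api": "drive_tool", "payload": {
  "commands": [
    [0,0,0.01,0],
    [0,0,0.02,0],
    [0,0,0.02,0],
    [0,0,0.02,0],
    [0,0,0.01,0],
    [0,0,0,0]
  ]
}}

```text
time: 22.75
position: [671.0, -38.4, -48.9]
orientation: [-3.141, 0.003, -0.001]
wrist_force: [0.2, 0.6, -0.7]
grip_width: 0.626
grip_force: 52.5
```

Call:
{"api": "drive_tool", "payload": {
  "commands": [
    [0,0,0.01,0],
    [0,0,0.015,0],
    [0,0,0.015,0],
    [0,0,0.01,0],
    [0,0,0,0],
    [0,0,0,0]
  ]
}}

```text
time: 23.5
position: [672.5, -38.5, -97.1]
orientation: [3.142, -0.0, -0.0]
wrist_force: [0.1, -0.1, -0.6]
grip_width: 0.622
grip_force: 52.6
```

Call:
{"api": "drive_tool", "payload": {
  "commands": [
    [0,0,0.002,0],
    [0,0,0.001,0],
    [0,0,0,0],
    [0,0,0,0]
  ]
}}

```text
time: 24.0
position: [672.3, -38.5, -100.0]
orientation: [3.142, -0.0, -0.0]
wrist_force: [-0.5, -0.6, -0.7]
grip_width: 0.628
grip_force: 52.6
```

Call:
{"api": "drive_tool", "payload": {
  "commands": [
    [0,0,0.001,0],
    [0,0,0,0],
    [0,0,0,0]
  ]
}}

```text
time: 24.38
position: [672.1, -38.5, -101.2]
orientation: [-3.142, 0.0, -0.0]
wrist_force: [0.4, 0.6, -0.4]
grip_width: 0.627
grip_force: 52.6
```

Call:
{"api": "drive_tool", "payload": {
  "commands": [
    [0,0,0.001,0],
    [0,0,0.001,0],
    [0,0,0,0],
    [0,0,0,0]
  ]
}}

```text
time: 24.88
position: [672.2, -38.5, -103.2]
orientation: [3.142, 0.0, -0.0]
wrist_force: [0.1, 1.5, -0.8]
grip_width: 0.624
grip_force: 52.6
```

Call:
{"api": "drive_tool", "payload": {
  "commands": [
    [0,0,0.001,0],
    [0,0,0.0005,0],
    [0,0,0,0],
    [0,0,0,0]
  ]
}}

```text
time: 25.38
position: [672.2, -38.5, -104.7]
orientation: [3.142, -0.0, -0.0]
wrist_force: [0.1, 0.4, -1.1]
grip_width: 0.624
grip_force: 52.6
```

Call:
{"api": "drive_tool", "payload": {
  "commands": [
    [0,0,0.0005,0],
    [0,0,0.0005,0],
    [0,0,0,0],
    [0,0,0,0]
  ]
}}

```text
time: 25.88
position: [672.1, -38.5, -105.7]
orientation: [3.142, 0.0, -0.0]
wrist_force: [-0.4, 0.7, -0.4]
grip_width: 0.627
grip_force: 52.6
```

Call:
{"api": "drive_tool", "payload": {
  "commands": [
    [0,0,0.0005,0],
    [0,0,0,0],
    [0,0,0,0]
  ]
}}

```text
time: 26.25
position: [672.2, -38.5, -106.2]
orientation: [-3.142, 0.0, -0.001]
wrist_force: [-0.3, 0.1, -0.6]
grip_width: 0.626
grip_force: 52.6
```

Call:
{"api": "drive_tool", "payload": {
  "commands": [
    [0,0,0.0005,0],
    [0,0,0.0003,0],
    [0,0,0,0],
    [0,0,0,0]
  ]
}}

```text
time: 26.75
position: [672.2, -38.5, -107.0]
orientation: [-3.142, 0.0, -0.001]
wrist_force: [-0.2, -0.2, -0.1]
grip_width: 0.622
grip_force: 52.6
```

Call:
{"api": "drive_tool", "payload": {
  "commands": [
    [0,0,0.0004,0],
    [0,0,0,0],
    [0,0,0,0]
  ]
}}

```text
time: 27.12
position: [672.3, -38.5, -107.3]
orientation: [-3.142, -0.0, -0.001]
wrist_force: [0.3, 0.8, -0.3]
grip_width: 0.625
grip_force: 52.6
```

Call:
{"api": "drive_tool", "payload": {
  "commands": [
    [0,0,0.0004,0],
    [0,0,0,0],
    [0,0,0,0]
  ]
}}

```text
time: 27.5
position: [672.3, -38.5, -107.4]
orientation: [3.142, 0.0, -0.0]
wrist_force: [-1.8, -0.1, 3.3]
grip_width: 0.621
grip_force: 54.8
```

Call:
{"api": "drive_tool", "payload": {
  "commands": [
    [0,0,0.0004,0],
    [0,0,0,0],
    [0,0,0,0]
  ]
}}

```text
time: 27.88
position: [672.3, -38.5, -107.4]
orientation: [-3.142, 0.0, -0.0]
wrist_force: [-1.7, 0.9, 6.7]
grip_width: 0.624
grip_force: 56.1
```

Call:
{"api": "drive_tool", "payload": {
  "commands": [
    [0,0,0,0],
    [0,0,0,0]
  ],
  "hand": 0.0535,
  "grip_force": 20
}}

```text
time: 28.12
position: [672.3, -38.5, -107.5]
orientation: [3.142, 0.0, -0.0]
wrist_force: [-2.0, 0.8, 5.7]
grip_width: 0.63
grip_force: 50.5
```

Call:
{"api": "drive_tool", "payload": {
  "commands": [
    [0,0,0,0],
    [0,0,0,0]
  ],
  "hand": 0.0545
}}

```text
time: 28.38
position: [672.5, -38.6, -107.7]
orientation: [3.142, -0.0, -0.0]
wrist_force: [-1.4, 0.6, 4.9]
grip_width: 0.637
grip_force: 31.7
```

Call:
{"api": "drive_tool", "payload": {
  "commands": [
    [0,0,0,0],
    [0,0,0,0]
  ],
  "hand": 0.055
}}

```text
time: 28.62
position: [672.5, -38.6, -107.9]
orientation: [3.141, -0.001, -0.0]
wrist_force: [-2.0, -0.4, 4.3]
grip_width: 0.642
grip_force: 22.5
```

Call:
{"api": "drive_tool", "payload": {
  "commands": [
    [0,0,0,0],
    [0,0,0,0]
  ],
  "hand": 0.0554
}}

```text
time: 28.88
position: [672.5, -38.6, -108.0]
orientation: [3.141, -0.001, -0.0]
wrist_force: [-1.0, -0.8, 4.5]
grip_width: 0.645
grip_force: 15.0
```

Call:
{"api": "drive_tool", "payload": {
  "commands": [
    [0,0,0,0],
    [0,0,0,0]
  ],
  "hand": 0.0557
}}

```text
time: 29.12
position: [672.6, -38.6, -108.0]
orientation: [3.141, -0.001, -0.0]
wrist_force: [-0.9, -0.3, 4.6]
grip_width: 0.654
grip_force: 9.3
```

Call:
{"api": "drive_tool", "payload": {
  "commands": [
    [0,0,0,0],
    [0,0,0,0]
  ],
  "hand": 0.0559
}}

```text
time: 29.38
position: [672.6, -38.6, -108.0]
orientation: [3.141, -0.001, -0.001]
wrist_force: [0.4, -1.0, 4.9]
grip_width: 0.653
grip_force: 5.1
```

Call:
{"api": "drive_tool", "payload": {
  "commands": [
    [0,0,0,0],
    [0,0,0,0]
  ],
  "hand": 0.0561
}}

```text
time: 29.62
position: [672.6, -38.6, -108.1]
orientation: [3.141, -0.001, -0.0]
wrist_force: [0.8, -1.0, 3.6]
grip_width: 0.654
grip_force: 1.9
```

Call:
{"api": "drive_tool", "payload": {
  "commands": [
    [0,0,0,0],
    [0,0,0,0]
  ],
  "hand": 0.0563
}}

```text
time: 29.88
position: [672.5, -38.6, -108.1]
orientation: [3.141, -0.001, -0.0]
wrist_force: [0.7, -0.9, 2.6]
grip_width: 0.661
grip_force: 1.5
```

Call:
{"api": "drive_tool", "payload": {
  "commands": [
    [0,0,0,0],
    [0,0,0,0],
    [0,0,0,0]
  ],
  "hand": 0.058
}}

```text
time: 30.25
position: [671.9, -38.3, -108.5]
orientation: [-3.141, 0.001, -0.0]
wrist_force: [1.5, 0.1, 1.6]
grip_width: 0.679
grip_force: 0.7
```

Call:
{"api": "drive_tool", "payload": {
  "commands": [
    [0,0,0,0],
    [0,0,0,0],
    [0,0,0,0]
  ],
  "hand": 0.066
}}

```text
time: 30.62
position: [671.5, -38.4, -108.6]
orientation: [-3.141, 0.001, -0.0]
wrist_force: [0.4, 0.4, -0.2]
grip_width: 0.772
grip_force: 0.0
```

Call:
{"api": "drive_tool", "payload": {
  "commands": [
    [0,0,-0.005,0],
    [0,0,-0.015,0],
    [0,0,-0.03,0],
    [0,0,-0.04,0],
    [0,0,-0.04,0],
    [0,0,-0.04,0],
    [0,0,0,0]
  ]
}}

```text
time: 31.5
position: [676.6, -39.0, 68.3]
orientation: [3.14, -0.011, -0.0]
wrist_force: [0.8, -0.3, -0.5]
grip_width: 0.774
grip_force: 0.0
```

Run:
```python
from h import *
look(-102)
p=robot.camera('wrist');f=cv2.cvtColor(p['frame'],cv2.COLOR_RGB2BGR);cv2.imwrite('pics/w7.png',f)
togo(600,-38.5,150,0)
```

```text
wrist 0.89 [639.7 -39.6] [ 56.6 110.2] 90.0 xmax 694.8 xmin 584.6
tool-frame shift mm [-70.9   0.2 -89.6] pos [670.6 -38.3  60.2] rpy [-3.1412e+00  3.3000e-03 -5.0000e-04] F [-0.4 -0.1 -0.5] t 31.75
spin deg (tool z down => -dyaw) -0.03
```

View pics/w7.png

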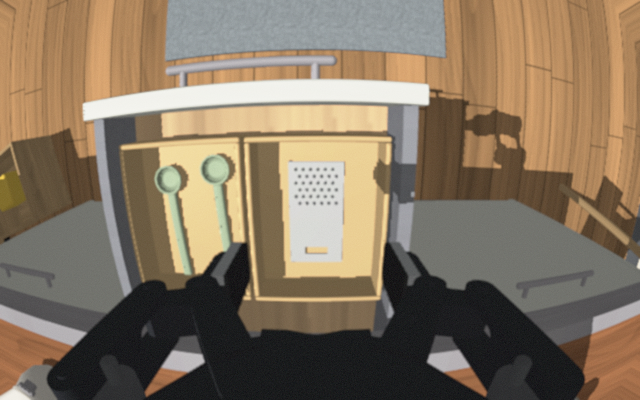

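The picture shows the grater lying flat in the empty box, at about columns 289–344 and rows 162–262. It measures 110 x 56.6 mm at floor height, so it is level. The spoons are untouched. I'll raise the arm a little, let it settle, and hand in.

Call:
{"api": "drive_tool", "payload": {
  "commands": [
    [0,0,-0.03,0],
    [0,0,-0.03,0],
    [0,0,0,0],
    [0,0,0,0],
    [0,0,0,0]
  ]
}}

```text
time: 32.38
position: [670.5, -38.3, 119.4]
orientation: [-3.141, 0.004, -0.001]
wrist_force: [1.2, 0.3, -0.0]
grip_width: 0.77
grip_force: 0.0
```

```bash
python3 -c "
from bench import robot
print(robot.sign_off())"
```

```text
the job is handed in; nothing more can be done
None
```

The grater is lying flat on the floor of the empty bamboo box and the job is handed in at about 32 s; pressure on the worktop read 11 N at most, and nothing else was touched.

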